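# Run a fingertip round a food pack's rim to snap its lid shut

### The arm

A 6-joint arm with a two-finger parallel gripper is mounted at the origin on the work surface. World frame = base frame: x ahead of the robot, y to its left, z up, the work surface at z = 0. Lengths are in mm, angles in rad, forces in N, time in s.
With the tool pointing down it reaches from about 325 to 775 mm from the base axis. Payload 5.5 kg.
Tool frame: the origin (TCP) lies midway between the tips of the shut fingers; the grasp point (between the pads) lies 19 mm behind it; y points along the fingers, x is the direction in which the jaws open and shut, and the axes are right-handed (so a half turn about y gives the same grasp; the last joint's range is limited). The gripper opens to 85 mm and grips with 20 to 120 N. Pads are 22 mm wide; open, the fingers measure 114 mm over their backs; the gripper's body (76 mm by 85 mm) begins 54 mm behind the grasp point. The pads swing forward as they close: fully open they stand 13 mm farther back than shut.
Start: joints at [-1.229, 0.091, 1.231, -0, 1.82, -0.057], TCP at [232.989, -552.931, 231.275] pointing down, gripper open.
Joint ranges: [-2.87, 2.87], [-0.86, 2.18], [0.17, 2.46], [-1.51, 4.65], [0.06, 2.69], [-2.65, 2.65]. Speed limits (rad/s): [2.57, 2.57, 3.01, 3.14, 3.14, 3.14].

### API

Orientations are given as a rotation vector (axis times angle).
In Python, from workcell import arm, capture, order gives the robot as it stands.
- The arm moves only by the shell command python3 -m inch 'ROWS' [FORCE]. ROWS is a JSON object of lists of equal length, an entry for each row: "offset": the shift along the tool's x, y, z in m, a list of three; "twist": the turn, a rotation vector about the tool's x, y, z in rad, a list of three; "grip": the closure, from 0 (fully open) to 1 (shut). In form: {"offset": [[tx, ty, tz], ...], "twist": [[wx, wy, wz], ...], "grip": [grip, ...]}. A call has 1 to 8 rows; each row is the pose to reach, as a shift and turn from the pose commanded when the call began, along the tool's axes at that moment; what a row does not reach only later rows make up. A row lasts 1/12 s, in which the tool goes at most 41.7 mm and 7.16 degrees, less where a joint would pass 70% of its speed; a pose out of reach is approached as far as the arm can. A call with a gripper value outside its range is refused whole. The fingers move at their own pace and stop on an object; FORCE is the grip in N (left out, the last holds). Time passes only in rows, so rows that repeat a pose let the fingers close. It gives the time, the measured TCP pose, the force and the opening at its end, in the units of the state.
- arm.get_state(): the state, without advancing time (a new reading comes with each control period).
- capture(name): name is "scene" or "top" or "wrist"; returns a dict with "img" (420x560x3 uint8, red, green, blue), "K" (3x3 intrinsics, pixels), "R" (3x3) and "t" (3): a world point X has camera coordinates R X + t. Camera axes: x right, y down, z forward; pixel columns grow to the right and rows downward; lengths in mm; the calibration is good to about 2 mm. A picture is of the moment at which its call begins. There is no depth.
- order.hand_in(): hands the job in, once; it reports no verdict.
The state is a dict: "time": time; "joint_positions": joint angles; "joint_velocities": joint speeds; "joint_torque": joint torques, N m; "eef_pos": TCP position; "ee_rot": TCP orientation; "wrist_force": force on the tool from outside, world axes, zero at the start; "wrist_torque": the same for the moment, N m; "gripper_width": finger opening in mm.
Only numpy, scipy, OpenCV 4.12 (cv2) and the standard library are available. Lean on these libraries where they do the work, as an engineer would, in place of code of your own. Each camera call takes 0.05 s, during which the arm holds its last target.

### The job

The clear pack in the blue nest has its lid folded shut, but the eight bar locks on its rim still stand up. Start beside the hinge at either end and run a fingertip lightly round the rim (down that end, along the front and up the other end) without lifting it away, so that all eight locks are pressed down fully home, then move clear. Keep off the raised window in the middle, do not pick up or shift the pack or open its lid, and leave the things around it alone.

Things in the scene. Friction and masses are not known exactly. Their poses are not given: they have to be found in the camera images.
- pack: Clear hinged food pack, 136 mm (x) by 196 mm (y), 160 to 280 g, loose, hanging by its flange in the blue nest. Origin: centre of the tray's underside, 10 mm above the bench. Axes: z up, x from front rim to hinged back rim (roughly away from the robot), y left along the rim. Eight bar locks stand on the lid's flange in a U: two on the left end rim, four on the front, two on the right; none on the back rim.
- nest: Blue plastic closing nest, fixed to the bench: a block 152 mm (x) by 212 mm (y), 46 mm high, with a pocket for the pack (2 mm of play) and a low bolted ear at each end. It carries the pack's flange from below all round; its flat shoulder, about 8 mm wide, 4 mm below the flange's top, shows outside it, so a wide fingertip may overhang outwards. Origin: centre of its underside, on the bench. Same axes as the pack.
- window: The lid's raised clear middle with the label, to be left alone: it begins 20 mm in from the pack's outer edge, rises at 45 degrees and is flat on top, 58 mm above the bench, flat area 82 by 142 mm. Origin: centre of the pack, at the underside of the lid's flange, 48 mm above the bench.
- lid (a joint): Lid hinge along the back rim (rad): 0 shut, grows as the lid opens. Shut at the start and held only by its own weight. The lid's flat flange is 20 mm wide all round, its top 50 mm above the bench. The locks' centre line is 8 mm in from the outer edge: x = -60 mm on the front rim, y = +90 and -90 mm on the ends, in the pack's axes.
- lock1 (a joint): Bar lock on the left end rim, the one nearer the hinge (m): 0 standing proud, 0.0035 pressed down to its stop; home beyond 0.002. Starts 0 to 0.0005 down, takes about 2.5 N to press and stays where it is left.
- lock1_crest (a point): Crest of that lock, at x 12, y 90 mm in the pack's axes; goes down with it: 55 mm above the bench when up (5 mm above the flange), 51.5 mm at the stop. The lock is a frosted shallow arch of 6 mm bar, 38 mm long along the rim, its ends 3.5 mm lower than the crest, so that a fingertip sliding along the rim rides onto it.
- lock2 (a joint): Bar lock on the left end rim, the one nearer the front (m): 0 standing proud, 0.0035 pressed down to its stop; home beyond 0.002. Starts 0 to 0.0005 down, takes about 2.5 N to press and stays where it is left.
- lock2_crest (a point): Crest of that lock, at x -30, y 90 mm in the pack's axes; goes down with it: 55 mm above the bench when up (5 mm above the flange), 51.5 mm at the stop. The lock is a frosted shallow arch of 6 mm bar, 38 mm long along the rim, its ends 3.5 mm lower than the crest, so that a fingertip sliding along the rim rides onto it.
- lock3 (a joint): Bar lock on the front rim, leftmost (m): 0 standing proud, 0.0035 pressed down to its stop; home beyond 0.002. Starts 0 to 0.0005 down, takes about 2.5 N to press and stays where it is left.
- lock3_crest (a point): Crest of that lock, at x -60, y 63 mm in the pack's axes; goes down with it: 55 mm above the bench when up (5 mm above the flange), 51.5 mm at the stop. The lock is a frosted shallow arch of 6 mm bar, 38 mm long along the rim, its ends 3.5 mm lower than the crest, so that a fingertip sliding along the rim rides onto it.
- lock4 (a joint): Bar lock on the front rim, second from left (m): 0 standing proud, 0.0035 pressed down to its stop; home beyond 0.002. Starts 0 to 0.0005 down, takes about 2.5 N to press and stays where it is left.
- lock4_crest (a point): Crest of that lock, at x -60, y 21 mm in the pack's axes; goes down with it: 55 mm above the bench when up (5 mm above the flange), 51.5 mm at the stop. The lock is a frosted shallow arch of 6 mm bar, 38 mm long along the rim, its ends 3.5 mm lower than the crest, so that a fingertip sliding along the rim rides onto it.
- lock5 (a joint): Bar lock on the front rim, third from left (m): 0 standing proud, 0.0035 pressed down to its stop; home beyond 0.002. Starts 0 to 0.0005 down, takes about 2.5 N to press and stays where it is left.
- lock5_crest (a point): Crest of that lock, at x -60, y -21 mm in the pack's axes; goes down with it: 55 mm above the bench when up (5 mm above the flange), 51.5 mm at the stop. The lock is a frosted shallow arch of 6 mm bar, 38 mm long along the rim, its ends 3.5 mm lower than the crest, so that a fingertip sliding along the rim rides onto it.
- lock6 (a joint): Bar lock on the front rim, rightmost (m): 0 standing proud, 0.0035 pressed down to its stop; home beyond 0.002. Starts 0 to 0.0005 down, takes about 2.5 N to press and stays where it is left.
- lock6_crest (a point): Crest of that lock, at x -60, y -63 mm in the pack's axes; goes down with it: 55 mm above the bench when up (5 mm above the flange), 51.5 mm at the stop. The lock is a frosted shallow arch of 6 mm bar, 38 mm long along the rim, its ends 3.5 mm lower than the crest, so that a fingertip sliding along the rim rides onto it.
- lock7 (a joint): Bar lock on the right end rim, the one nearer the front (m): 0 standing proud, 0.0035 pressed down to its stop; home beyond 0.002. Starts 0 to 0.0005 down, takes about 2.5 N to press and stays where it is left.
- lock7_crest (a point): Crest of that lock, at x -30, y -90 mm in the pack's axes; goes down with it: 55 mm above the bench when up (5 mm above the flange), 51.5 mm at the stop. The lock is a frosted shallow arch of 6 mm bar, 38 mm long along the rim, its ends 3.5 mm lower than the crest, so that a fingertip sliding along the rim rides onto it.
- lock8 (a joint): Bar lock on the right end rim, the one nearer the hinge (m): 0 standing proud, 0.0035 pressed down to its stop; home beyond 0.002. Starts 0 to 0.0005 down, takes about 2.5 N to press and stays where it is left.
- lock8_crest (a point): Crest of that lock, at x 12, y -90 mm in the pack's axes; goes down with it: 55 mm above the bench when up (5 mm above the flange), 51.5 mm at the stop. The lock is a frosted shallow arch of 6 mm bar, 38 mm long along the rim, its ends 3.5 mm lower than the crest, so that a fingertip sliding along the rim rides onto it.
- finished_pack: Another pack like it, already closed, 196 by 136 by 48 mm, standing loose on the bench. Origin: centre of its underside. Bystander.
- label_roll: Roll of labels, 64 mm across and 45 mm high, standing loose on the bench. Origin: centre of its underside. Bystander.
- pump_bottle: White pump bottle, 56 mm across and 112 mm high, standing loose on the bench. Origin: centre of its underside. Bystander.

How it is judged:
By the outcome, as a careful person would: the job done as asked, in the order asked, and still so for the second after the job is handed in, with the robot touching nothing.
It also fails if it takes over 54 s, if anything falls off the work surface, if the arm or the gripper's body presses on something with over 40 N, if the wrist force passes 120 N, or if a joint passes its speed limit or range.

## Working session

There is one attempt and no reset: what is moved stays moved. The work goes in short steps, Python scripts to look and compute and a shell command to move; the robot and the scene stay as the last step left them, time stands still between calls to the robot, and variables do not carry over. Pictures are saved under pics/ and viewed, and the job is handed in when it is done.

```bash
ls; mkdir -p pics; python3 - <<'E'
from workcell import arm,capture
import cv2,numpy as np
for n in ["top","scene","wrist"]:
    c=capture(n); cv2.imwrite(f"pics/{n}0.png",c["img"][:,:,::-1]); np.savez(f"{n}0.npz",**c)
print(arm.get_state())
E
```

```text
pics
{'time': 0.15, 'joint_positions': array([-1.22868881e+00,  9.17390092e-02,  1.23164152e+00,  1.79741504e-05,
        1.81981005e+00, -5.66834897e-02]), 'joint_velocities': array([-0.00099998, -0.00154724, -0.00591053, -0.00049935, -0.00023702,
        0.00086699]), 'joint_torque': array([ 1.20540949e-04, -4.59371245e+01, -4.18526638e+01, -1.87005921e-04,
        9.56285483e-03,  2.60826675e-05]), 'eef_pos': array([ 232.92107562, -552.70374868,  230.3606129 ]), 'ee_rot': array([-1.37088053,  0.91153633, -0.90944763]), 'wrist_force': array([ 1.18348363,  0.10132762, -0.39171402]), 'wrist_torque': array([ 0.00934897, -0.04598991,  0.03330039]), 'gripper_width': 85.5032057451083}
```

View pics/top0.png

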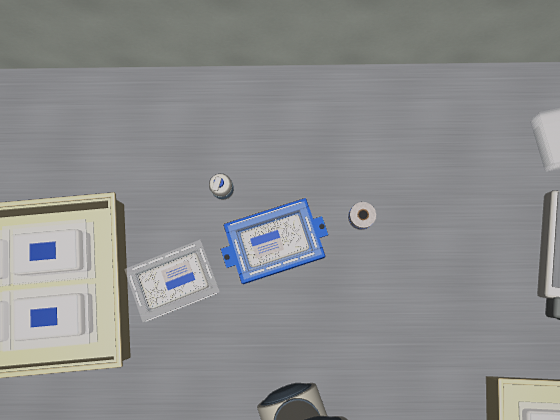

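View pics/scene0.png

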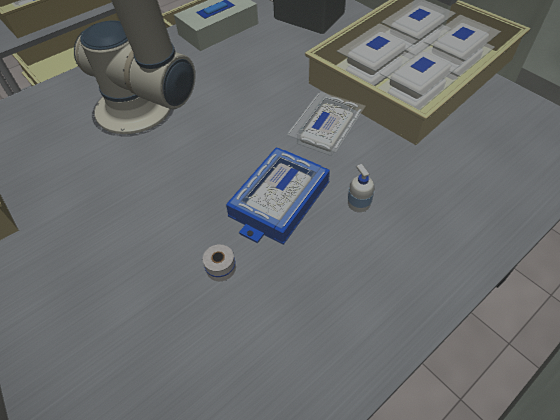

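```bash
python3 - <<'E'
import numpy as np,cv2
from scipy.spatial.transform import Rotation as R
print(R.from_rotvec([-1.37088053,  0.91153633, -0.90944763]).as_matrix().round(3))
for n in ["top","scene"]:
    d=np.load(n+"0.npz"); print(d["K"],d["R"],d["t"], -d["R"].T@d["t"])
    hsv=cv2.cvtColor(d["img"],cv2.COLOR_RGB2HSV)
    m=cv2.inRange(hsv,(95,110,50),(125,255,255))
    cs,_=cv2.findContours(m,cv2.RETR_EXTERNAL,cv2.CHAIN_APPROX_SIMPLE)
    for c in cs:
        if cv2.contourArea(c)>200: print(cv2.contourArea(c),cv2.boundingRect(c))
    cv2.imwrite(f"pics/{n}_mask.png",m)
E
```

```text
[[ 0.388 -0.001  0.922]
 [-0.922  0.002  0.388]
 [-0.002 -1.     0.   ]]
[[534.35677544   0.         282.65426993]
 [  0.         534.35677544 211.69155932]
 [  0.           0.           1.        ]] [[-0.00824162 -0.99990363 -0.01117135]
 [-0.98746078  0.00989932 -0.15755386]
 [ 0.15764926  0.00973277 -0.9874472 ]] [  78.75545799  599.1945656  1252.8304943 ] [ 394.82239792   60.62273667 1332.38919049]
404.0 (31, 308, 26, 19)
385.5 (30, 242, 26, 19)
5716.5 (221, 198, 107, 86)
[[444.16297667   0.         287.23033452]
 [  0.         444.16297667 213.40314411]
 [  0.           0.           1.        ]] [[ 0.65796993  0.75292346 -0.01348453]
 [ 0.59699062 -0.53244949 -0.6000831 ]
 [-0.45899648  0.38678649 -0.799824  ]] [-441.27519899 -302.04566115 1265.05452422] [1051.31981445 -317.8836117   824.61808679]
5808.5 (226, 147, 104, 97)
246.5 (196, 0, 38, 18)
```

```bash
python3 - <<'E'
import cv2
a=cv2.imread("pics/top0.png")[185:295,210:340]; cv2.imwrite("pics/topc.png",cv2.resize(a,None,fx=6,fy=5.4,interpolation=cv2.INTER_CUBIC))
a=cv2.imread("pics/scene0.png")[140:250,220:340]; cv2.imwrite("pics/scc.png",cv2.resize(a,None,fx=5.4,fy=5.4,interpolation=cv2.INTER_CUBIC))
E
```

```text
(no output)
```

View pics/topc.png

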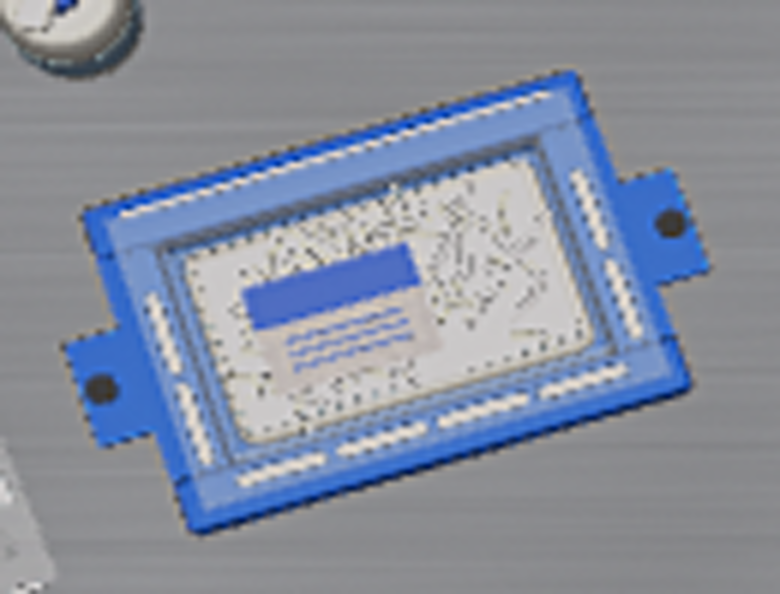

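View pics/scc.png

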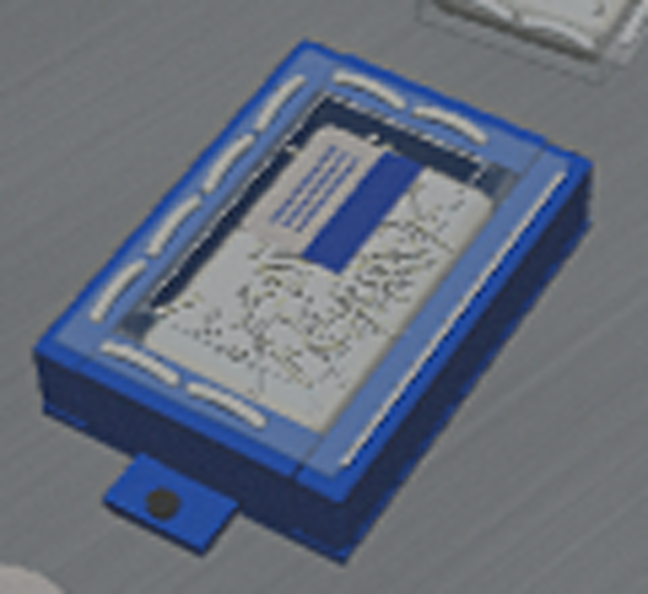

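View pics/wrist0.png

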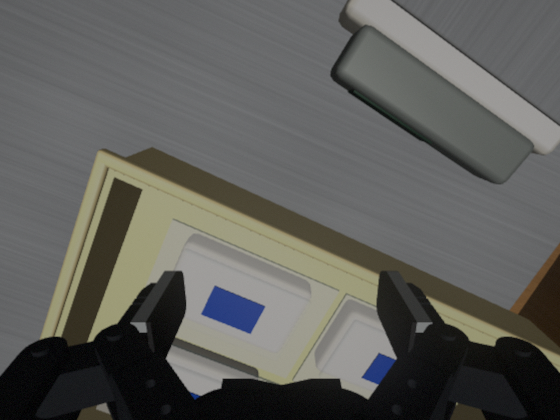

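```bash
cat > h.py <<'E'
import numpy as np,cv2
from scipy.spatial.transform import Rotation as Rn
PK=np.array([[12,90],[-30,90],[-60,63],[-60,21],[-60,-21],[-60,-63],[-30,-90],[12,-90]],float)
def ray(d,uv,z):
    K,R,t=d["K"],d["R"],d["t"]; C=-R.T@t
    v=R.T@np.linalg.inv(K)@np.array([uv[0],uv[1],1.0]); return C+v*(z-C[2])/v[2]
def blobs(d,lo=150,amin=4,amax=90):
    img=d["img"]; hsv=cv2.cvtColor(img,cv2.COLOR_RGB2HSV)
    b=cv2.inRange(hsv,(95,90,40),(125,255,255))
    n,l,s,_=cv2.connectedComponentsWithStats(b); i=1+np.argmax(s[1:,4])
    cs,_=cv2.findContours((l==i).astype(np.uint8),0,2); c=max(cs,key=cv2.contourArea)
    hull=np.zeros(b.shape,np.uint8); cv2.drawContours(hull,[cv2.convexHull(c)],-1,255,-1)
    m=cv2.inRange(hsv,(0,0,lo),(180,70,255))&hull
    n,l,s,ce=cv2.connectedComponentsWithStats(m,connectivity=8)
    return [(s[i,4],ce[i]) for i in range(1,n) if amin<=s[i,4]<=amax],m
def fit(P,Q): # Q=R P+t 2d
    pc,qc=P.mean(0),Q.mean(0); H=(P-pc).T@(Q-qc); a=np.arctan2(H[0,1]-H[1,0],H[0,0]+H[1,1])
    R=np.array([[np.cos(a),-np.sin(a)],[np.sin(a),np.cos(a)]]); t=qc-R@pc
    return a,t,np.linalg.norm(P@R.T+t-Q,axis=1)
E
python3 - <<'E'
from h import *
for n,lo in [("top",150),("scene",110)]:
    d=np.load(n+"0.npz"); B,m=blobs(d,lo); cv2.imwrite(f"pics/{n}_b.png",m)
    print(n)
    for a,c in B: print(a,c.round(1),ray(d,c,53.8).round(1))
E
```

```text
top
40 [308.  223.5] [569.5  12.3  53.8]
4 [224.8 232.8] [548.9 213.3  53.8]
39 [313.5 240.2] [ 5.29e+02 -3.00e-01  5.38e+01]
42 [237.  246.6] [515.1 183.6  53.8]
36 [306.8 255.2] [493.1  16.4  53.8]
44 [242.1 263.1] [475.6 171.2  53.8]
40 [290.  260.6] [480.6  56.7  53.8]
37 [273.4 265.9] [468.2  96.4  53.8]
4 [235.2 266.5] [467.6 187.4  53.8]
41 [256.5 271.4] [455.6 136.6  53.8]
4 [235.5 272. ] [454.6 186.8  53.8]
4 [238.  275.5] [446.2 180.8  53.8]
scene
34 [288.  155.8] [479.8 170.3  53.8]
4 [266.5 156.5] [447.1 130.2  53.8]
33 [271.  158.5] [459.3 134.   53.8]
36 [303.  162.2] [519.4 182.8  53.8]
4 [259.5 164.5] [456.3 101.1  53.8]
72 [256.3 175.4] [478.1  74.   53.8]
39 [258.5 181.6] [496.4  65.8  53.8]
4 [252.5 172.5] [465.1  72.9  53.8]
8 [313.2 174.1] [563.3 175.   53.8]
4 [245.5 180.5] [473.8  45.5  53.8]
40 [240.8 193.2] [496.7  14.2  53.8]
78 [236.7 224.3] [559.1 -44.9  53.8]
87 [267.6 240.4] [634.6 -21.6  53.8]
```

```bash
cat >> h.py <<'E'
def mv(target,cmd_pos,Rm): return (Rm.T@(np.array(target)-np.array(cmd_pos)))/1000
E
python3 - <<'E'
from h import *
from workcell import arm
d=np.load("top0.npz")
uv=[(237,246.6),(242.1,263.1),(256.5,271.4),(273.4,265.9),(290,260.6),(306.8,255.2),(313.5,240.2),(308,223.5)]
Q=np.array([ray(d,u,53.8)[:2] for u in uv])
a,t,r=fit(PK,Q); print("top",np.degrees(a),t,r.round(1))
d=np.load("scene0.npz")
B,m=blobs(d,130,8); 
for q,c in B: print(q,c.round(1),ray(d,c,53.8).round(1)[:2])
s=np.array([[519.4,182.8],[479.8,170.3],[459.3,134],[496.7,14.2]])
a2,t2,r2=fit(PK[[0,1,2,5]],s); print("scene",np.degrees(a2),t2,r2.round(1))
st=arm.get_state(); Rm=Rn.from_rotvec(st["ee_rot"]).as_matrix()
print(np.degrees(np.arctan2(Rm[1,2],Rm[0,2])))
am=(a+a2)/2; tm=(t+t2)/2; print("mean",am,np.degrees(am),tm)
E
```

```text
top 17.41077720779839 [531.23441498  94.41934748] [0.7 0.2 0.4 0.6 0.3 0.2 0.7 0.2]
29 [288.  155.6] [479.2 170.7]
30 [270.9 158.5] [459.3 133.8]
29 [303.3 162. ] [519.5 183.6]
34 [261.1 169.7] [471.8  93.4]
33 [251.2 181.2] [484.2  53.9]
33 [240.7 193. ] [496.1  14.4]
scene 17.50896116964632 [535.24008498  92.78935022] [0.6 0.7 0.9 0.5]
22.849289406814393
mean 0.3047322043107163 17.459869188722354 [533.23724998  93.60434885]
```

```bash
python3 -m inch '{"offset":[[-0.025,0,0.038],[-0.05,0,0.075],[-0.075,0,0.112],[-0.1,0,0.148],[-0.125,0,0.185],[-0.15,0,0.222],[-0.175,0,0.26],[-0.19,0,0.282]],"twist":[[0,0.012,0],[0,0.024,0],[0,0.036,0],[0,0.048,0],[0,0.06,0],[0,0.072,0],[0,0.084,0],[0,0.094,0]],"grip":[1,1,1,1,1,1,1,1]}' 30; python3 - <<'E'
from h import *
from workcell import arm
st=arm.get_state(); Rm=Rn.from_rotvec(st["ee_rot"]).as_matrix()
print(Rm.round(4)); print(st["eef_pos"],mv([605.9,15.8,150],st["eef_pos"],Rm))
E
```

```text
time: 0.82
eef_pos: [416.0, -272.1, 231.1]
ee_rot: [-1.338, 0.982, -0.982]
wrist_force: [0.8, -0.2, -0.2]
gripper_width: -0.1
[[ 0.2992 -0.      0.9542]
 [-0.9542 -0.      0.2992]
 [ 0.     -1.     -0.    ]]
[ 415.96391763 -272.06712189  231.10233481] [-0.21784261  0.08109635  0.26737383]
```

```bash
python3 -m inch '{"offset":[[-0.02,0,0.025],[-0.045,0.005,0.055],[-0.07,0.01,0.085],[-0.096,0.02,0.117],[-0.121,0.03,0.148],[-0.145,0.04,0.178],[-0.17,0.05,0.208],[-0.19,0.06,0.233]],"twist":[[0,0,0],[0,0,0],[0,0,0],[0,0,0],[0,0,0],[0,0,0],[0,0,0],[0,0,0]],"grip":[1,1,1,1,1,1,1,1]}'
python3 - <<'E'
from h import *
from workcell import arm,capture
st=arm.get_state(); Rm=Rn.from_rotvec(st["ee_rot"]).as_matrix()
print(st["eef_pos"],mv([605.9,15.8,100],st["eef_pos"],Rm))
for n in ["wrist","top"]:
    c=capture(n); np.savez(f"{n}1.npz",**c); cv2.imwrite(f"pics/{n}1.png",c["img"][:,:,::-1])
E
```

```text
time: 1.48
eef_pos: [581.4, -20.1, 170.4]
ee_rot: [-1.338, 0.981, -0.98]
wrist_force: [0.5, -0.6, 0.9]
gripper_width: -0.5
[581.43620937 -20.05563651 170.35941185] [-0.02677137  0.07037257  0.03414009]
```

View pics/wrist1.png

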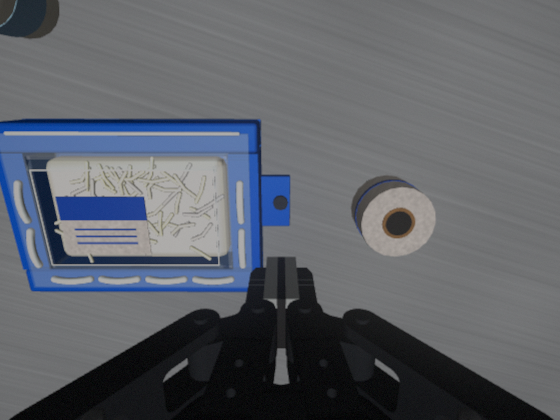

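The wrist view shows the shut fingertips at about (282,262), the pack spanning cols 0–262 and rows 120–292 with all eight locks, and the roll at (398,222). I'll measure the locks from this view.

```bash
python3 - <<'E'
from h import *
d=np.load("wrist1.npz"); B,m=blobs(d,120,60,900)
C=-d["R"].T@d["t"]; print("cam",C)
g=[]
for q,c in B:
    p=ray(d,c,53.8)[:2]; print(q,c.round(1),p.round(1)); g.append(p)
g=np.array(g); a=0.3047; R=np.array([[np.cos(a),-np.sin(a)],[np.sin(a),np.cos(a)]])
ex=PK@R.T+[533.2,93.6]
P=[];Q=[]
for k,e in enumerate(ex):
    j=np.argmin(np.linalg.norm(g-e,axis=1))
    if np.linalg.norm(g[j]-e)<9: P.append(PK[k]);Q.append(g[j])
a,t,r=fit(np.array(P),np.array(Q)); print(len(P),np.degrees(a),t,r.round(1))
# fingertip
def px(X): v=d["R"]@X+d["t"]; v=d["K"]@v; return v[:2]/v[2]
print(px(np.array([581.4,-20.1,170.4])))
i=d["img"][225:300,240:330]; cv2.imwrite("pics/tip1.png",cv2.resize(i[:,:,::-1],None,fx=6,fy=6,interpolation=cv2.INTER_CUBIC))
E
```

```text
cam [659.08462537   4.87160223 313.12215898]
253 [270.4 152. ] [6.17e+02 2.00e-01]
205 [272.6 168.9] [604.8  -5.4]
305 [ 19.1 201.5] [517.  182.9]
312 [239.5 202.1] [570.5  12.2]
422 [271.8 237.4] [548.7 -21.9]
274 [ 31.4 247.8] [477.7 170.2]
276 [241.4 248.1] [ 5.314e+02 -2.000e-01]
255 [ 71.8 280.3] [456.3 133.8]
260 [119.4 280. ] [469.2  93.9]
264 [166.1 280.1] [481.5  54.8]
263 [212.9 280.4] [493.7  15.5]
8 17.63876746343123 [532.55239733  93.33235359] [0.3 1.  1.4 1.3 0.4 0.9 1.4 1.2]
[281.79996799 274.15536572]
```

View pics/tip1.png

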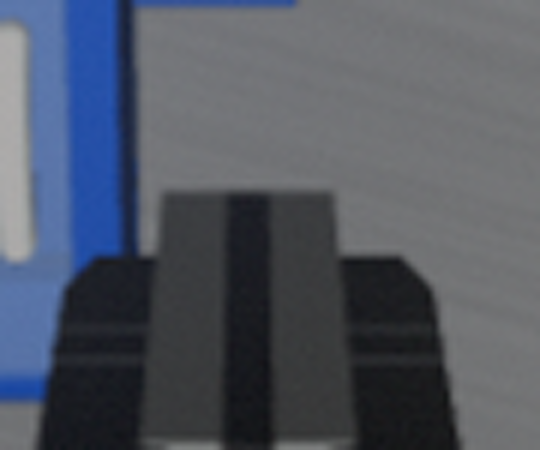

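```bash
python3 -m inch '{"offset":[[-0.015,0.01,0.016],[-0.031,0.03,0.034],[-0.031,0.055,0.034],[-0.031,0.08,0.034],[-0.031,0.1,0.034],[-0.031,0.105,0.034],[-0.031,0.105,0.034],[-0.031,0.105,0.034]],"twist":[[0,0,0],[0,0,0],[0,0,0],[0,0,0],[0,0,0],[0,0,0],[0,0,0],[0,0,0]],"grip":[1,1,1,1,1,1,1,1]}'
cat > look.py <<'E'
import sys
from h import *
from workcell import arm,capture
st=arm.get_state(); Rm=Rn.from_rotvec(st["ee_rot"]).as_matrix()
a=np.radians(17.5); R=np.array([[np.cos(a),-np.sin(a)],[np.sin(a),np.cos(a)]])
p=st["eef_pos"]; print("t",st["time"],"pack xy",(R.T@(p[:2]-[532.8,93.5])).round(2),"z",p[2].round(2),"F",st["wrist_force"].round(2),"yaw",np.degrees(np.arctan2(Rm[1,2],Rm[0,2])).round(2))
for n in sys.argv[2:]:
    c=capture(n); cv2.imwrite(f"pics/{n}{sys.argv[1]}.png",c["img"][:,:,::-1]); np.savez(f"{n}{sys.argv[1]}.npz",**c)
E
python3 look.py 2 wrist scene
```

```text
time: 2.25
eef_pos: [604.0, 16.5, 67.4]
ee_rot: [-1.338, 0.982, -0.983]
wrist_force: [-0.2, 0.8, 0.2]
gripper_width: 0.3
t 2.25 pack xy [ 44.77 -94.87] z 67.35 F [-0.22  0.8   0.25] yaw 17.43
```

```bash
python3 -c "
import cv2
a=cv2.imread('pics/scene2.png')[120:270,180:360]; cv2.imwrite('pics/s2c.png',cv2.resize(a,None,fx=4,fy=4,interpolation=2))"
```

```text
(no output)
```

View pics/wrist2.png

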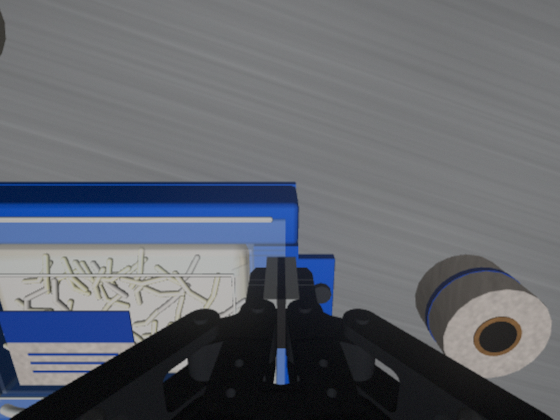

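View pics/s2c.png

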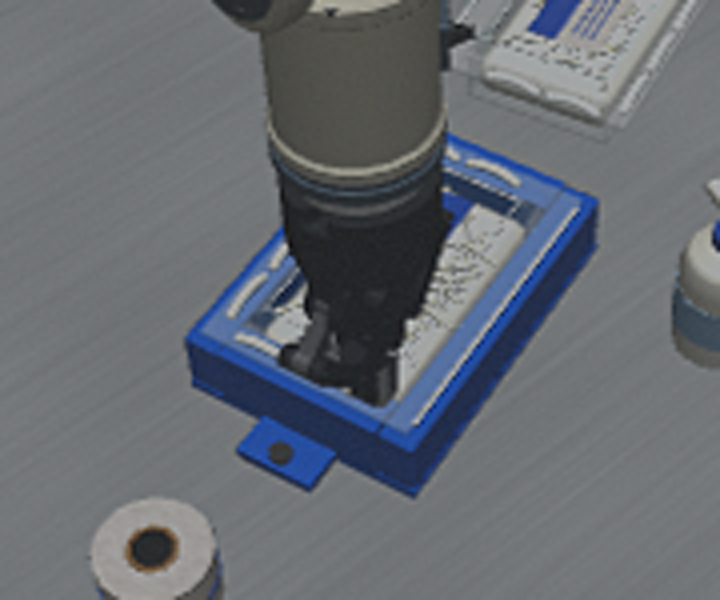

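```bash
python3 -m inch '{"offset":[[-0.003,0.003,0],[-0.003,0.006,0],[-0.003,0.009,0],[-0.003,0.012,0],[-0.003,0.014,0],[-0.003,0.014,0],[-0.003,0.014,0],[-0.003,0.014,0]],"twist":[[0,0,0],[0,0,0],[0,0,0],[0,0,0],[0,0,0],[0,0,0],[0,0,0],[0,0,0]],"grip":[1,1,1,1,1,1,1,1]}'; python3 look.py 3 wrist
```

```text
time: 3.02
eef_pos: [602.9, 19.9, 52.3]
ee_rot: [-1.338, 0.982, -0.982]
wrist_force: [0.7, 0.5, -0.2]
gripper_width: -0.2
t 3.0167 pack xy [ 44.73 -91.32] z 52.31 F [ 0.74  0.46 -0.2 ] yaw 17.46
```

View pics/wrist3.png

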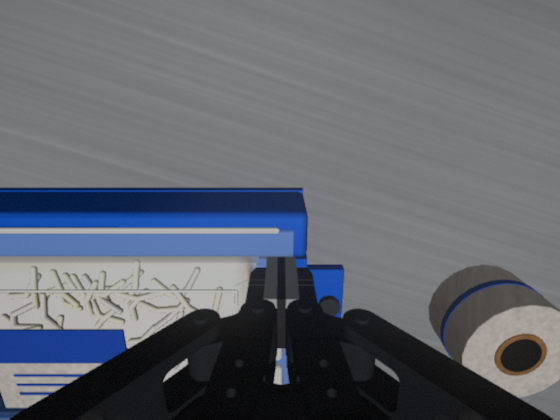

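```bash
python3 - <<'E'
from h import *
d=np.load("wrist3.npz"); a=np.radians(17.5); R=np.array([[np.cos(a),-np.sin(a)],[np.sin(a),np.cos(a)]])
f=lambda u,z:(R.T@(ray(d,u,z)[:2]-[532.8,93.5])).round(1)
print("flange edge",f((294,242),50),"shoulder",f((306,242),46),"back",f((150,234),50))
print("tip L/R",f((264.5,258),52.3),f((299,258),52.3))
i=d["img"][215:305,225:345]; cv2.imwrite("pics/tip3.png",cv2.resize(i[:,:,::-1],None,fx=6,fy=6,interpolation=cv2.INTER_CUBIC))
E
```

```text
flange edge [ 60.5 -97.1] shoulder [  58.7 -103.1] back [ 64.6 -29.5]
tip L/R [ 53.3 -83.2] [ 53.3 -99.5]
```

View pics/tip3.png

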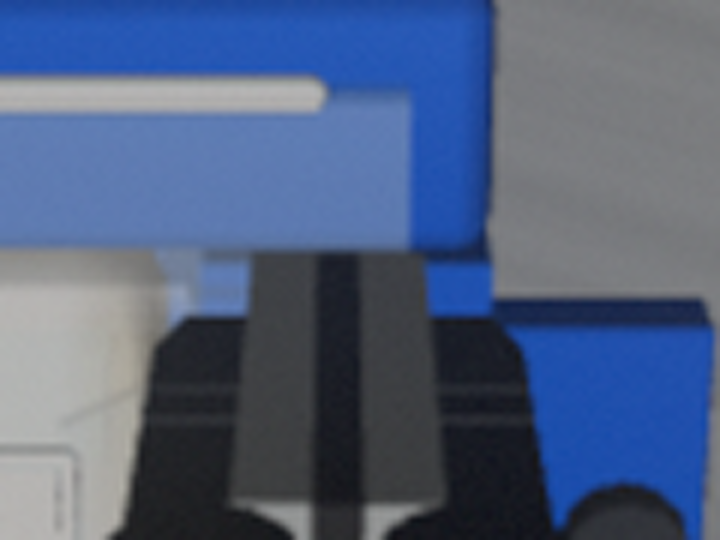

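```bash
python3 -m inch '{"offset":[[0.001,0.0005,0],[0.001,0.001,0],[0.001,0.0015,0],[0.001,0.0018,0],[0.001,0.0018,0]],"twist":[[0,0,0],[0,0,0],[0,0,0],[0,0,0],[0,0,0]],"grip":[1,1,1,1,1]}'; python3 look.py 3
```

```text
time: 3.48
eef_pos: [603.1, 18.9, 50.3]
ee_rot: [-1.338, 0.982, -0.982]
wrist_force: [0.5, 0.1, -0.4]
gripper_width: 0.1
t 3.4833 pack xy [ 44.61 -92.29] z 50.33 F [ 0.46  0.11 -0.37] yaw 17.46
```

```bash
python3 -m inch '{"offset":[[0,0.0004,0],[0,0.0008,0],[0,0.0008,0]],"twist":[[0,0,0],[0,0,0],[0,0,0]],"grip":[1,1,1]}'; python3 look.py 3
```

```text
time: 3.73
eef_pos: [603.2, 18.9, 50.0]
ee_rot: [-1.338, 0.982, -0.982]
wrist_force: [-0.0, 0.2, 1.2]
gripper_width: -0.1
t 3.7333 pack xy [ 44.74 -92.3 ] z 50.03 F [-0.03  0.21  1.18] yaw 17.47
```

```bash
python3 -m inch '{"offset":[[0,-0.0013,0],[0,-0.0013,-0.005],[0,-0.0013,-0.010],[0,-0.0013,-0.015],[0,-0.0013,-0.020],[0,-0.0013,-0.025]],"twist":[[0,0,0],[0,0,0],[0,0,0],[0,0,0],[0,0,0],[0,0,0]],"grip":[1,1,1,1,1,1]}'; python3 look.py 3
```

```text
time: 4.23
eef_pos: [579.6, 11.3, 51.9]
ee_rot: [-1.336, 0.98, -0.983]
wrist_force: [2.6, 0.1, 3.4]
gripper_width: 0.1
t 4.2333 pack xy [ 19.92 -92.45] z 51.95 F [2.65 0.1  3.38] yaw 17.46
```

```bash
python3 -m inch '{"offset":[[0,0.0002,-0.006],[0,0.0002,-0.012],[0,0.0002,-0.018],[0,0.0002,-0.024],[0,0.0002,-0.030],[0,0.0002,-0.036],[0,0.0002,-0.042]],"twist":[[0,0,0],[0,0,0],[0,0,0],[0,0,0],[0,0,0],[0,0,0],[0,0,0]],"grip":[1,1,1,1,1,1,1]}'; python3 look.py 4 wrist
```

```text
time: 4.82
eef_pos: [538.9, -1.4, 50.9]
ee_rot: [-1.338, 0.981, -0.982]
wrist_force: [2.1, 0.8, 3.7]
gripper_width: -0.1
t 4.8167 pack xy [-22.75 -92.31] z 50.89 F [2.06 0.84 3.69] yaw 17.46
```

View pics/wrist4.png

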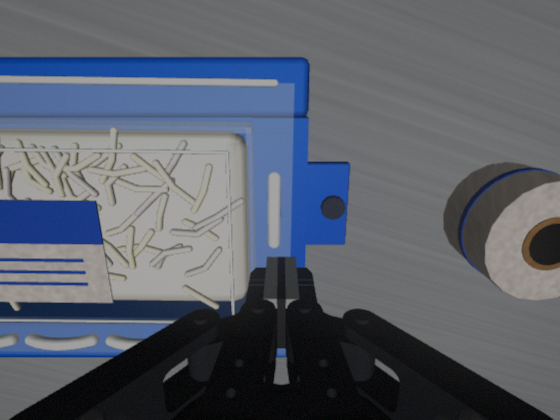

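```bash
python3 -m inch '{"offset":[[-0.0005,0,-0.006],[-0.001,0,-0.012],[-0.001,0,-0.018],[-0.001,0,-0.024],[-0.001,0,-0.030],[-0.001,0,-0.036],[-0.001,0,-0.039],[-0.001,0,-0.039]],"twist":[[0,0,0],[0,0,0],[0,0,0],[0,0,0],[0,0,0],[0,0,0],[0,0,0],[0,0,0]],"grip":[1,1,1,1,1,1,1,1]}'; python3 look.py 5 wrist
```

```text
time: 5.53
eef_pos: [500.6, -12.2, 50.1]
ee_rot: [-1.339, 0.983, -0.981]
wrist_force: [-0.5, -0.5, -0.4]
gripper_width: 0.2
t 5.5333 pack xy [-62.54 -91.14] z 50.13 F [-0.5  -0.48 -0.4 ] yaw 17.44
```

View pics/wrist5.png

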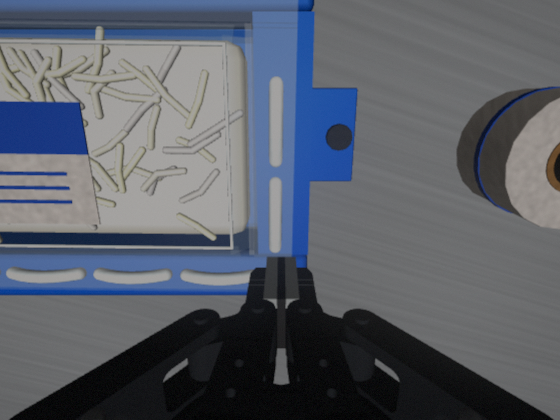

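```bash
python3 -m inch '{"offset":[[0,-0.0004,0],[-0.005,-0.0004,0],[-0.010,-0.0004,0],[-0.015,-0.0004,0],[-0.020,-0.0004,0],[-0.025,-0.0004,0],[-0.030,-0.0004,0]],"twist":[[0,0,0],[0,0,0],[0,0,0],[0,0,0],[0,0,0],[0,0,0],[0,0,0]],"grip":[1,1,1,1,1,1,1]}'; python3 look.py 6
```

```text
time: 6.17
eef_pos: [492.8, 17.3, 51.5]
ee_rot: [-1.338, 0.981, -0.982]
wrist_force: [0.1, -2.2, 1.4]
gripper_width: 0.1
t 6.1667 pack xy [-61.05 -60.65] z 51.53 F [ 0.11 -2.17  1.4 ] yaw 17.48
```

```bash
python3 -m inch '{"offset":[[-0.006,0.0001,-0.001],[-0.012,0.0001,-0.001],[-0.018,0.0001,-0.001],[-0.024,0.0001,-0.001],[-0.030,0.0001,-0.001],[-0.036,0.0001,-0.001],[-0.042,0.0001,-0.001]],"twist":[[0,0,0],[0,0,0],[0,0,0],[0,0,0],[0,0,0],[0,0,0],[0,0,0]],"grip":[1,1,1,1,1,1,1]}'; python3 look.py 6 wrist
```

```text
time: 6.75
eef_pos: [479.1, 57.0, 51.3]
ee_rot: [-1.338, 0.982, -0.982]
wrist_force: [0.2, -1.2, 3.2]
gripper_width: 0.0
t 6.75 pack xy [-62.15 -18.65] z 51.28 F [ 0.22 -1.22  3.25] yaw 17.46
```

View pics/wrist6.png

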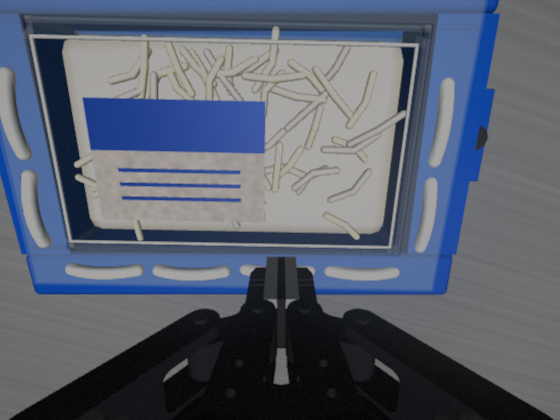

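```bash
python3 -m inch '{"offset":[[-0.006,0,0],[-0.012,0,0],[-0.018,0,0],[-0.024,0,0],[-0.030,0,0],[-0.036,0,0],[-0.042,0,0]],"twist":[[0,0,0],[0,0,0],[0,0,0],[0,0,0],[0,0,0],[0,0,0],[0,0,0]],"grip":[1,1,1,1,1,1,1]}'; python3 look.py 7
```

```text
time: 7.38
eef_pos: [466.5, 97.1, 51.3]
ee_rot: [-1.338, 0.982, -0.982]
wrist_force: [1.5, -1.3, 2.9]
gripper_width: -0.1
t 7.3833 pack xy [-62.11  23.34] z 51.3 F [ 1.52 -1.27  2.85] yaw 17.46
```

```bash
python3 -m inch '{"offset":[[-0.006,0,0],[-0.012,0,0],[-0.018,0,0],[-0.024,0,0],[-0.030,0,0],[-0.036,0,0],[-0.041,0,0]],"twist":[[0,0,0],[0,0,0],[0,0,0],[0,0,0],[0,0,0],[0,0,0],[0,0,0]],"grip":[1,1,1,1,1,1,1]}'; python3 look.py 7
```

```text
time: 7.97
eef_pos: [454.2, 136.3, 51.3]
ee_rot: [-1.338, 0.982, -0.982]
wrist_force: [1.1, -1.6, 2.6]
gripper_width: -0.5
t 7.9667 pack xy [-62.08  64.43] z 51.29 F [ 1.06 -1.62  2.64] yaw 17.47
```

```bash
python3 -m inch '{"offset":[[-0.006,0,0],[-0.012,0,0],[-0.018,0,0],[-0.024,0,0],[-0.0275,0,0],[-0.0275,0,0]],"twist":[[0,0,0],[0,0,0],[0,0,0],[0,0,0],[0,0,0],[0,0,0]],"grip":[1,1,1,1,1,1]}'; python3 look.py 8 wrist
```

```text
time: 8.47
eef_pos: [445.5, 162.7, 50.7]
ee_rot: [-1.339, 0.982, -0.98]
wrist_force: [-0.5, 0.0, -0.6]
gripper_width: -0.2
t 8.4667 pack xy [-62.48  92.22] z 50.66 F [-0.46  0.04 -0.64] yaw 17.52
```

View pics/wrist8.png

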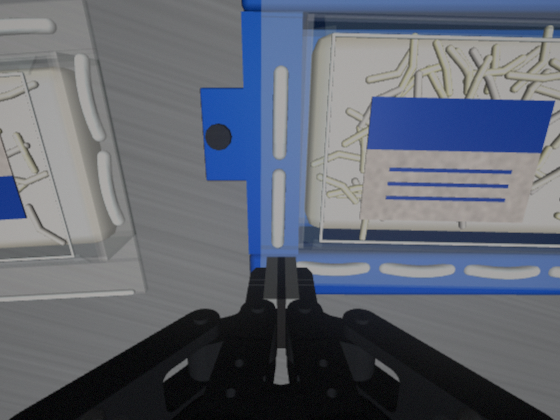

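```bash
python3 - <<'E'
from h import *
d=np.load("top0.npz"); a=np.radians(17.5); R=np.array([[np.cos(a),-np.sin(a)],[np.sin(a),np.cos(a)]])
for z in (60,90): print((R.T@(ray(d,(220,187),z)[:2]-[532.8,93.5])).round(1))
E
python3 -m inch '{"offset":[[-0.003,0,0],[-0.003,0,0.005],[-0.003,0,0.010],[-0.003,0,0.015],[-0.003,0,0.020],[-0.003,0,0.025],[-0.003,0,0.031]],"twist":[[0,0,0],[0,0,0],[0,0,0],[0,0,0],[0,0,0],[0,0,0],[0,0,0]],"grip":[1,1,1,1,1,1,1]}'; python3 look.py 9
```

```text
[161.2  87.1]
[154.   85.3]
time: 9.1
eef_pos: [475.5, 174.1, 51.3]
ee_rot: [-1.338, 0.982, -0.982]
wrist_force: [-1.8, -0.0, 2.3]
gripper_width: 0.3
t 9.1 pack xy [-30.42  94.1 ] z 51.29 F [-1.8  -0.02  2.28] yaw 17.45
```

```bash
python3 -m inch '{"offset":[[0,0,0.006],[0,0,0.012],[0,0,0.018],[0,0,0.024],[0,0,0.030],[0,0,0.036],[0,0,0.042]],"twist":[[0,0,0],[0,0,0],[0,0,0],[0,0,0],[0,0,0],[0,0,0],[0,0,0]],"grip":[1,1,1,1,1,1,1]}'; python3 look.py 9
```

```text
time: 9.68
eef_pos: [515.6, 186.8, 51.3]
ee_rot: [-1.338, 0.981, -0.982]
wrist_force: [-1.4, -0.5, 2.0]
gripper_width: 0.0
t 9.6833 pack xy [11.65 94.2 ] z 51.29 F [-1.36 -0.49  1.98] yaw 17.46
```

```bash
python3 -m inch '{"offset":[[0,0,0.006],[0,0,0.012],[0,0,0.018],[0,0,0.024],[0,0,0.030],[0,0,0.034],[0,0,0.034],[0,0,0.034]],"twist":[[0,0,0],[0,0,0],[0,0,0],[0,0,0],[0,0,0],[0,0,0],[0,0,0],[0,0,0]],"grip":[1,1,1,1,1,1,1,1]}'; python3 look.py 10 
python3 -m inch '{"offset":[[0,-0.01,0],[0,-0.025,0],[0,-0.045,0],[0,-0.07,0],[0,-0.1,0],[0,-0.13,-0.01],[0.01,-0.15,-0.03],[0.02,-0.15,-0.06]],"twist":[[0,0,0],[0,0,0],[0,0,0],[0,0,0],[0,0,0],[0,0,0],[0,0,0],[0,0,0]],"grip":[1,1,1,1,1,1,1,1]}'; python3 look.py 11 
```

```text
time: 10.35
eef_pos: [547.3, 196.8, 50.9]
ee_rot: [-1.338, 0.982, -0.982]
wrist_force: [0.7, 0.1, 0.1]
gripper_width: -0.1
t 10.35 pack xy [44.87 94.18] z 50.87 F [0.66 0.07 0.09] yaw 17.46
time: 11.02
eef_pos: [497.6, 160.2, 207.6]
ee_rot: [-1.331, 0.975, -0.985]
wrist_force: [0.1, -0.6, 0.9]
gripper_width: 0.1
t 11.0167 pack xy [-13.52  74.21] z 207.63 F [ 0.12 -0.64  0.92] yaw 17.52
```

```bash
python3 -m inch '{"offset":[[0.03,-0.01,-0.02],[0.05,-0.02,-0.05],[0.07,-0.03,-0.08],[0.075,-0.03,-0.11],[0.075,-0.03,-0.13],[0.075,-0.03,-0.13],[0.075,-0.03,-0.13]],"twist":[[0,0,0],[0,0,0],[0,0,0],[0,0,0],[0,0,0],[0,0,0],[0,0,0]],"grip":[1,1,1,1,1,1,1]}'; python3 look.py 12 wrist scene top;  python3 -c "
import cv2
a=cv2.imread('pics/scene12.png')[120:270,180:360]; cv2.imwrite('pics/s12c.png',cv2.resize(a,None,fx=4,fy=4,interpolation=2))"
```

```text
time: 11.6
eef_pos: [394.0, 48.9, 232.5]
ee_rot: [-1.336, 0.98, -0.984]
wrist_force: [0.0, 0.4, -0.6]
gripper_width: 0.1
t 11.6 pack xy [-145.75   -0.83] z 232.46 F [ 0.03  0.44 -0.64] yaw 17.41
```

View pics/wrist12.png

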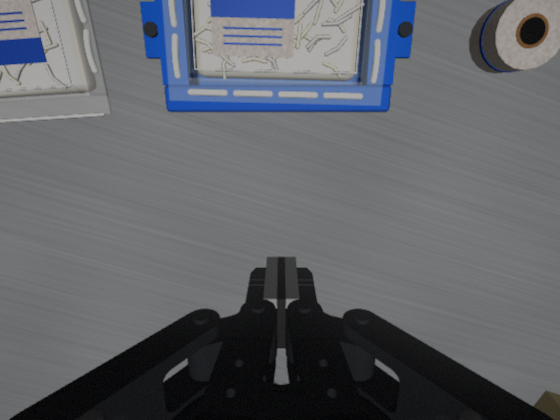

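View pics/s12c.png

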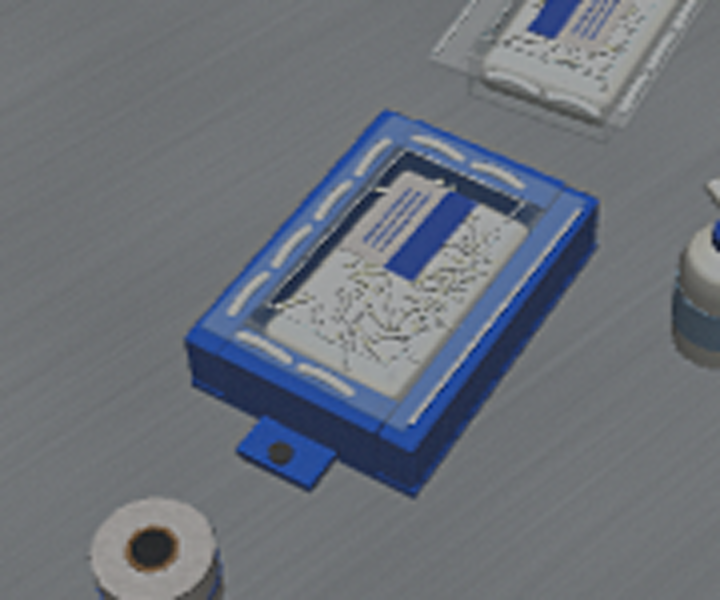

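```bash
python3 - <<'E'
from h import *
for n,lo,am in [("top",150,25),("scene",130,8)]:
    A=blobs(np.load(n+"0.npz"),lo,am)[0]; d=np.load(n+"12.npz"); B=blobs(d,lo,am)[0]
    for q,c in A:
        e=min(B,key=lambda b:np.linalg.norm(b[1]-c)); print(n,c.round(1),q,e[0],(e[1]-c).round(2))
d=np.load("scene0.npz")
def px(X): v=d["K"]@(d["R"]@np.array(X)+d["t"]); return v[:2]/v[2]
print("3.2mm drop px",px([490,90,51])-px([490,90,54.2]), "1mm +y",px([490,91,51])-px([490,90,51]))
a=cv2.imread("pics/scene0.png")[140:250,220:340]; b=cv2.imread("pics/scene12.png")[140:250,220:340]
cv2.imwrite("pics/cmp.png",cv2.resize(np.hstack([a,b]),None,fx=3.3,fy=5,interpolation=2))
E
```

```text
top [308.  223.5] 40 40 [-0.43  1.1 ]
top [313.5 240.2] 39 43 [-0.93  0.96]
top [237.  246.6] 42 43 [-0.79 -0.85]
top [306.8 255.2] 36 40 [-1.23  1.08]
top [242.1 263.1] 44 45 [-1.16 -0.58]
top [290.  260.6] 40 40 [-1.03  0.6 ]
top [273.4 265.9] 37 26 [ 0.98 -0.61]
top [256.5 271.4] 41 76 [0.87 3.99]
scene [288.  155.6] 29 30 [1.43 0.65]
scene [270.9 158.5] 30 31 [1.42 0.05]
scene [303.3 162. ] 29 32 [0.57 0.78]
scene [261.1 169.7] 34 32 [ 1.19 -0.14]
scene [251.2 181.2] 33 37 [ 0.93 -0.4 ]
scene [240.7 193. ] 33 38 [ 0.62 -0.29]
3.2mm drop px [0.07376941 0.92059752] 1mm +y [ 0.33156825 -0.21445815]
```

View pics/cmp.png

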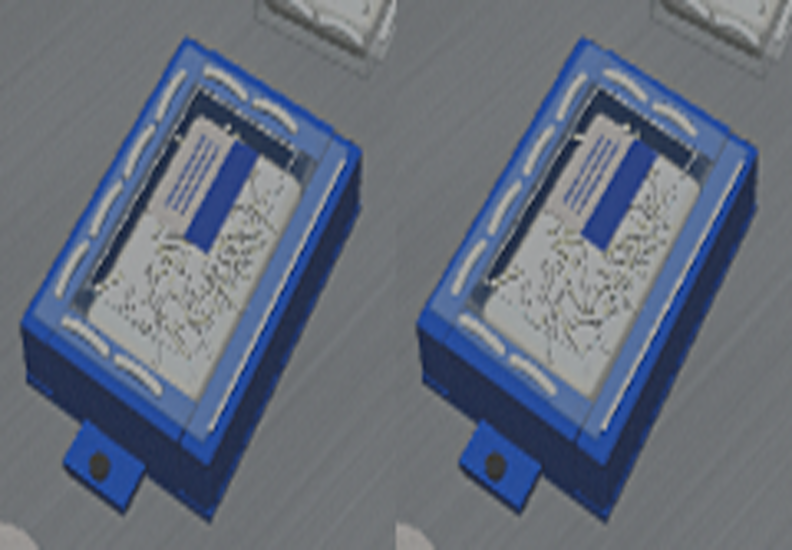

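```bash
python3 -m inch '{"offset":[[0.03,0,0.01],[0.06,0,0.03],[0.09,0,0.05],[0.11,0,0.065],[0.11,0,0.065],[0.11,0,0.065],[0.11,0,0.065]],"twist":[[0,0,0],[0,0,0],[0,0,0],[0,0,0],[0,0,0],[0,0,0],[0,0,0]],"grip":[1,1,1,1,1,1,1]}' >/dev/null; python3 look.py A wrist
python3 -m inch '{"offset":[[-0.03,0,0],[-0.06,0,0],[-0.095,0,0],[-0.13,0,0],[-0.165,0,0],[-0.195,0,0],[-0.22,0,0],[-0.22,0,0]],"twist":[[0,0,0],[0,0,0],[0,0,0],[0,0,0],[0,0,0],[0,0,0],[0,0,0],[0,0,0]],"grip":[1,1,1,1,1,1,1,1]}'>/dev/null
python3 -m inch '{"offset":[[0,0,0],[0,0,0],[0,0,0]],"twist":[[0,0,0],[0,0,0],[0,0,0]],"grip":[1,1,1]}'>/dev/null; python3 look.py B wrist
python3 - <<'E'
from h import *
a=cv2.imread("pics/wristA.png");b=cv2.imread("pics/wristB.png")
cv2.imwrite("pics/AB.png",cv2.resize(np.vstack([a[:300],b[:300]]),None,fx=1,fy=1))
for n in "AB":
    d=np.load(f"wrist{n}.npz"); print(n)
    for q,c in blobs(d,120,60,900)[0]: print(q,c.round(1),ray(d,c,51)[:2].round(1))
E
```

```text
t 12.3333 pack xy [ -80.12 -110.25] z 230.44 F [-0.45 -0.06  0.01] yaw 17.49
t 13.3 pack xy [-80.35 108.66] z 231.33 F [-0.28 -0.61 -0.31] yaw 17.43
A
887 [151.   15.9] [594.8 114.1]
294 [58.2 82. ] [517.4 184.2]
291 [256.1  87.4] [566.6  12.8]
258 [ 66.5 129.3] [477.3 172.6]
266 [256.1 133.9] [526.9   1.3]
241 [100.7 161.6] [456.1 137.7]
240 [143.7 162.7] [467.6  97.7]
244 [186.7 163.8] [479.1  57.6]
248 [229.2 164.9] [490.6  18. ]
B
863 [405.2  16.2] [594.4 115.8]
287 [298.5  82.3] [516.8 186. ]
269 [494.8  87.6] [566.   14.3]
260 [296.7 129. ] [477.1 174.6]
244 [485.  133.8] [526.4   2.9]
238 [322.5 161.5] [455.2 140.9]
238 [365.2 162.6] [466.7 100.9]
238 [407.7 163.6] [478.2  61. ]
238 [450.  164.6] [489.7  21.2]
```

View pics/AB.png

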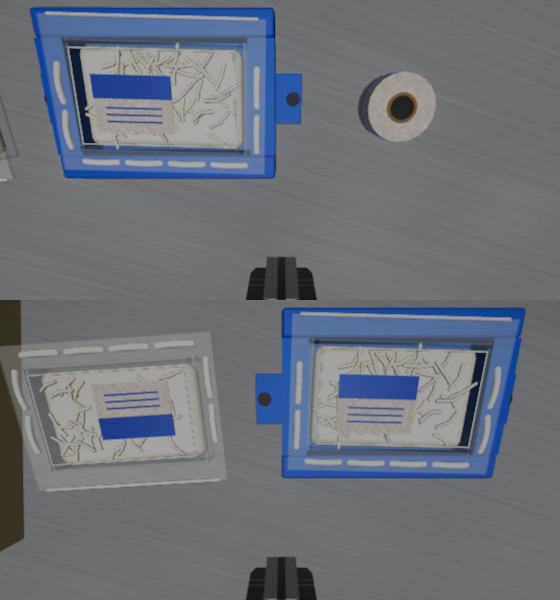

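```bash
python3 - <<'E'
from h import *
def mask(d):
    hsv=cv2.cvtColor(d["img"],cv2.COLOR_RGB2HSV); b=cv2.inRange(hsv,(95,90,40),(125,255,255)); b[255:]=0
    n,l,s,_=cv2.connectedComponentsWithStats(b); return (l==1+np.argmax(s[1:,4])).astype(np.uint8)*255
for n in "AB":
    d=np.load(f"wrist{n}.npz"); i=d["img"][0:185,(20 if n=="A" else 245):(320 if n=="A" else 545)]
    cv2.imwrite(f"pics/z{n}.png",cv2.resize(i[:,:,::-1],None,fx=2.6,fy=3.2,interpolation=2))
E
```

```text
(no output)
```

View pics/zA.png

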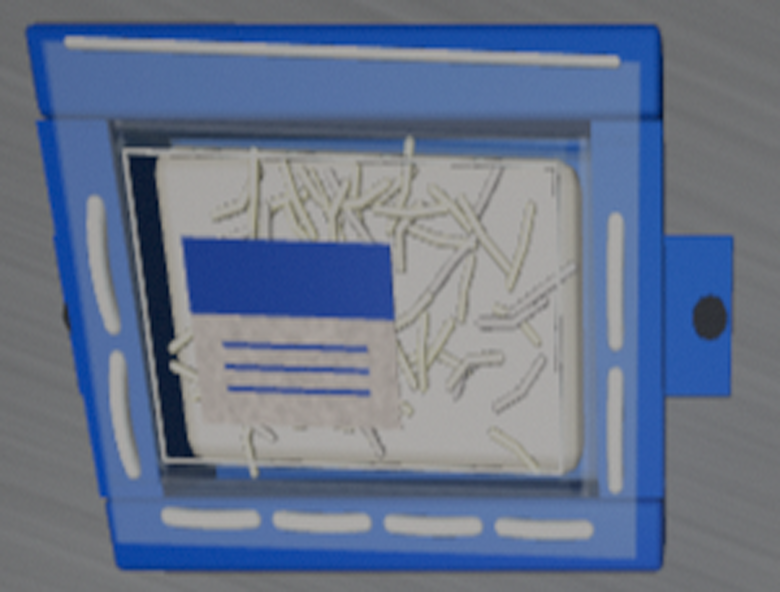

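View pics/zB.png

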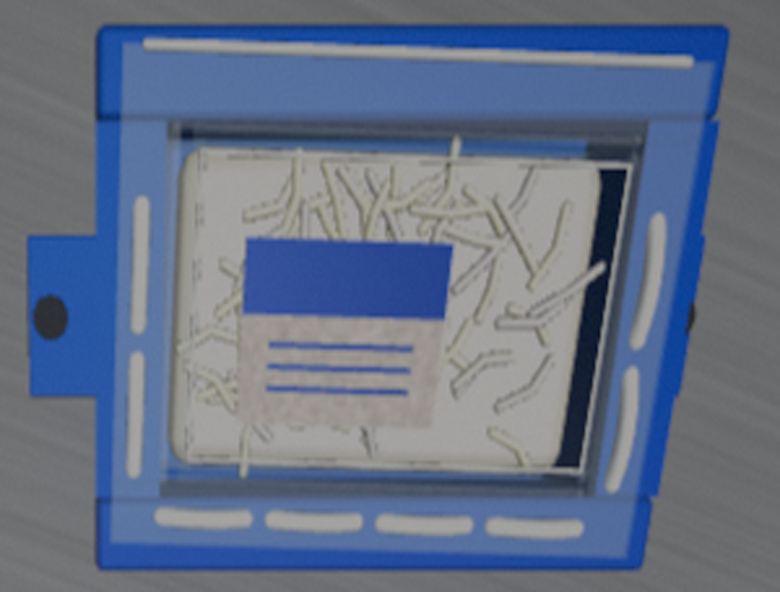

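```bash
python3 - <<'E'
from h import *
F=np.array([[68,98],[68,-98],[-68,-98],[-68,98]],float)
for n,win in [("A",(20,320)),("B",(270,540)),("1",(0,262))]:
    d=np.load(f"wrist{n}.npz"); hsv=cv2.cvtColor(d["img"],cv2.COLOR_RGB2HSV)
    m=cv2.inRange(hsv,(95,60,60),(125,185,255)); 
    if n!="1": m[190:]=0
    m[:,:win[0]]=0; m[:,win[1]:]=0
    m=cv2.morphologyEx(m,cv2.MORPH_OPEN,np.ones((3,3)))
    k,l,s,_=cv2.connectedComponentsWithStats(m); m=(l==1+np.argmax(s[1:,4])).astype(np.uint8)*255
    c=max(cv2.findContours(m,0,1)[0],key=cv2.contourArea); h=cv2.convexHull(c)
    for e in np.arange(.01,.08,.005):
        q=cv2.approxPolyDP(h,e*cv2.arcLength(h,True),True)
        if len(q)<=4: break
    q=q[:,0].astype(float)
    # refine each side by line fit to contour points
    L=[];pts=c[:,0].astype(float)
    for i in range(4):
        a,b=q[i],q[(i+1)%4]; u=(b-a)/np.linalg.norm(b-a); w=pts-a; s_=w@u; t_=abs(w@np.array([-u[1],u[0]]))
        sel=pts[(t_<3)&(s_>.1*np.linalg.norm(b-a))&(s_<.9*np.linalg.norm(b-a))]
        v=cv2.fitLine(sel.astype(np.float32),cv2.DIST_HUBER,0,.01,.01).ravel(); L.append(np.cross([v[2],v[3],1],[v[2]+v[0],v[3]+v[1],1]))
    C=[]
    for i in range(4):
        x=np.cross(L[i-1],L[i]); C.append(x[:2]/x[2])
    C=np.array(C); ctr=C.mean(0)
    o=[min(range(4),key=lambda i:(C[i]-ctr)@np.array(sg)/1) for sg in [(1,1),(-1,1),(-1,-1),(1,-1)]]
    C=C[o]; print(n,C.round(1).tolist())
    H=cv2.getPerspectiveTransform(C.astype(np.float32),F.astype(np.float32))
    for k,cc in blobs(d,120,60,900)[0]:
        p=cv2.perspectiveTransform(np.array([[cc]],np.float32),H)[0,0]
        j=np.argmin(np.linalg.norm(PK-p,axis=1)); 
        if np.linalg.norm(PK[j]-p)<10: print("  lock",j+1,(p-PK[j]).round(2))
E
```

```text
A [[36.5, 15.1], [265.0, 21.6], [265.0, 174.4], [64.6, 168.9]]
  lock 1 [ 1.45 -0.66]
  lock 8 [1.52 0.12]
  lock 2 [ 0.8  -0.69]
  lock 7 [1.35 0.45]
  lock 3 [ 0.34 -1.45]
  lock 4 [ 0.42 -1.14]
  lock 5 [ 0.47 -0.91]
  lock 6 [ 0.6  -0.18]
B [[291.8, 15.4], [518.6, 21.7], [484.9, 173.8], [286.6, 169.6]]
  lock 1 [ 1.72 -0.1 ]
  lock 8 [1.3  0.47]
  lock 2 [ 1.74 -0.16]
  lock 7 [1.24 0.41]
  lock 3 [0.88 0.36]
  lock 4 [0.74 0.65]
  lock 5 [0.64 1.02]
  lock 6 [0.51 1.33]Traceback (most recent call last):
  File "<stdin>", line 20, in <module>
cv2.error: OpenCV(4.12.0) /io/opencv/modules/imgproc/src/linefit.cpp:50: error: (-215:Assertion failed) count > 0 in function 'fitLine2D_wods'
```

```bash
python3 look.py end; python3 -c "
from workcell import order; print(order.hand_in())"
```

```text
t 13.35 pack xy [-80.28 108.47] z 231.23 F [-0.3   0.77 -0.48] yaw 17.39
the job is handed in; nothing more can be done
None
```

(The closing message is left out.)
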